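# Close up the fastener case

## Robot

A 6-joint arm with a two-finger parallel gripper is mounted at the origin on the work surface. World frame = base frame: x ahead of the robot, y to its left, z up, the work surface at z = 0. Lengths are in mm, angles in degrees, forces in N, time in s.
With the tool pointing down it reaches from about 350 to 850 mm from the base axis. Payload 8.1 kg.
Tool frame: the origin (TCP) lies midway between the tips of the shut fingers; the grasp point (between the pads) lies 19 mm behind it (grip_point_offset is the distance from the TCP to the grasp point, in mm); x points along the fingers, z is the direction in which the jaws open and shut, and the axes are right-handed (so a half turn about x gives the same grasp; the last joint's range is limited). The gripper opens to 85 mm and grips with 20 to 120 N. Pads are 22 mm wide; open, the fingers measure 114 mm over their backs; the gripper's body (76 mm by 85 mm) begins 54 mm behind the grasp point. The pads swing forward as they close: fully open they stand 13 mm farther back than shut.
Start: joints at [-73.705, 7.471, 85.268, -0, 87.261, -4.893], TCP at [216.877, -559.437, 231.292] pointing down, gripper open.
Joint ranges: [-169.43, 169.43], [-51.17, 129.36], [1.28, 143.12], [-76.62, 256.62], [0, 156.53], [-152.29, 152.29]. Speed limits (degrees/s): [136.94, 136.94, 159.86, 180, 180, 180].

## Interface

Orientations are given as [roll, pitch, yaw] about the fixed x, y, z axes, in that order (R = Rz(yaw) Ry(pitch) Rx(roll)).
In Python, from bench import sense, snapshot, hand_in, grip_point_offset gives the robot as it stands.
- The arm moves only by the tool carry_out, never from a script. Its argument "rows" is one flat list of numbers, 7 for each row, row after row: the turn, a rotation vector about the tool's x, y, z in units of 8 degrees (1.0 is 8 degrees), then the shift along the tool's x, y, z in units of 25 mm (1.0 is 25 mm), then the gripper command: -1 is fully open, 1 is shut, values between are in proportion. A call has 1 to 5 rows; each row is the pose to reach, as a shift and turn from the pose commanded when the call began, along the tool's axes at that moment; what a row does not reach only later rows make up. A row lasts 1/10 s, in which the tool goes at most 50 mm and 8.59 degrees, less where a joint would pass 70% of its speed; a pose out of reach is approached as far as the arm can. A call with a gripper value outside its range is refused whole. The fingers move at their own pace and stop on an object; "force" is the grip in N (left out, the last holds). Time passes only in rows, so rows that repeat a pose let the fingers close. It gives the time, the measured TCP pose, the force and the opening at its end, in the units of the state.
- sense(): the state, without advancing time (a new reading comes with each control period).
- snapshot(name): name is "side" or "top"; returns a dict with "color" (400x640x3 uint8, red, green, blue), "fx", "fy", "cx", "cy" (pixels), "k1" (the pictures are not rectified: a ray, as slopes to the right and down, at radius r is drawn at 1 + k1 r^2 times it, then the intrinsics apply), "rvec" (rotation vector, rad) and "tvec" (3), from world to camera coordinates, as OpenCV has them. Camera axes: x right, y down, z forward; pixel columns grow to the right and rows downward; lengths in mm; the calibration is good to about 2 mm. A picture is of the moment at which its call begins. There is no depth.
- hand_in(): hands the job in, once; it reports no verdict.
The state is a dict: "time": time; "joint_pos": joint angles; "qd": joint speeds; "joint_efforts": joint torques, N m; "tool_pos": TCP position; "tcp_rot": TCP orientation; "ft_force": force on the tool from outside, world axes, zero at the start; "wrist_torque": the same for the moment, N m; "finger_gap": finger opening in mm.
Only numpy, scipy, OpenCV 4.12 (cv2) and the standard library are available. Lean on these libraries where they do the work, as an engineer would, in place of code of your own. Each camera call takes 0.05 s, during which the arm holds its last target.

## Task

Close up the fastener case on the bench: first push the upright metal flap down flat over the screw compartments, then push the cover over and fully shut on top of it. Work with the fingertips only and pick nothing up: the case stays where it stands, the spanner stays in it, and the can, the sleeve and the tray beside it are left alone.

Things in the scene. Friction and masses are not known exactly. Their poses are not given: they have to be found in the camera images.
- case: Grey plastic fastener case, loose, about 3 kg, 260 (its x) by 200 (its y) by 85 mm high, open on top, walls 6 mm. Origin: centre of its underside; z up. The -y half has four screw compartments (dividers 57 mm high), the +y part is a trough with a spanner. The cover is hinged along the +y rim, the flap inside the -y wall.
- flap (a joint): Hinge angle of the aluminium flap, rad: 0 = flat over the compartments, 1.57 = upright, stop at 1.75. Starts about upright; to fold it, push its -y side towards the case's +y and then down. Friction hinge (0.1 N m): stays where it is left. 0.1 kg.
- cover (a joint): Hinge angle of the grey plastic cover, rad: 0 = shut on the rim, 1.57 = upright, stop at 2.0. Starts open, leaning a little out to the case's +y side; to shut it, push its outer face from the +y side towards -y and then down. Friction hinge (0.36 N m): stays where it is left. 0.25 kg.
- flap_hinge (a point): Middle of the flap's hinge line, which runs along the case's x at y = -88 mm, z = 62 mm of the case frame, mid-thickness of the flap. Flat, the flap reaches from there towards +y, its top face 20 mm below the rim.
- flap_edge (a point): Middle of the flap's free edge, 100 mm from the hinge. The flap is a plate 240 mm long (case's x) and 5 mm thick.
- cover_hinge (a point): Middle of the cover's hinge line, which runs along the case's x at y = +100 mm, z = 85 mm of the case frame, in the cover's inner (under) face. Shut, the cover reaches from there towards -y, its outer face 95 mm above the bench.
- cover_edge (a point): Middle of the cover's free edge, in the inner face, 200 mm from the hinge. The cover is a plate 260 mm long (case's x), 10 mm thick, with two ribs 2.5 mm high on the outer face at x = +-100 mm; a thumb tab 70 mm wide, equally thick, juts 12 mm beyond the edge here.
- spanner: Steel open-end spanner, 170 mm long, lying loose along the trough in the case. Origin: underside, mid-length. Stays there.
- can: Plain aluminium can, 52 mm diameter, 120 mm tall, upright on the bench off the case's -y side. Origin: centre of its underside. Leave alone.
- sleeve: Steel sleeve (short thick tube), 42 mm outside diameter, 50 mm tall, upright on the bench off the case's -y side. Origin: centre of its underside. Leave alone.
- tray: Small open red plastic tray, 120 by 90 by 50 mm high, on the bench off the case's +y side. Origin: centre of its underside. Leave alone.
Mind the look-alikes: they are no part of the job. There is more than one size of the spanner; the job needs the larger.

How it is judged:
By the outcome, as a careful person would: the job done as asked, in the order asked, and still so for the second after the job is handed in, with the robot touching nothing.
It also fails if it takes over 64 s, if anything falls off the work surface, if the arm or the gripper's body presses on something with over 40 N, if the wrist force passes 120 N, or if a joint passes its speed limit or range.

## Working session

There is one attempt and no reset: what is moved stays moved. The work goes in short steps, Python scripts to look and compute and a tool call to move; the robot and the scene stay as the last step left them, time stands still between calls to the robot, and variables do not carry over. Pictures are saved under pics/ and viewed, and the job is handed in when it is done.

Besides the shell and the picture viewer there is one more tool, called after "Emit:" as name(argument=value, ...), one argument or row to a line, values as JSON. carry_out: Moves the arm, as the interface text tells. Its arguments: {"type":"object","properties":{"rows":{"type":"array","items":{"type":"number"}},"force":{"type":"number"}},"required":["rows"]}

```bash
mkdir -p pics; ls
python3 - <<'E'
from bench import *
import cv2
print(sense(), grip_point_offset)
for n in("side","top"):
    s=snapshot(n); print(n,{k:v for k,v in s.items() if k!="color"})
    cv2.imwrite(f"pics/{n}0.png",s["color"][:,:,::-1])
E
```

```text
pics
{'time': 0.0, 'joint_pos': array([-7.37069363e+01,  7.51503392e+00,  8.53298505e+01, -1.79330129e-03,
        8.72591691e+01, -4.89071497e+00]), 'qd': array([-0.03102629, -0.03769745, -0.06208684, -0.09847333,  0.03181162,
       -0.04380817]), 'joint_efforts': array([ 4.65058110e-04, -5.69394314e+01, -5.00544441e+01, -2.32062621e-04,
        1.48058444e-02,  1.03467093e-05]), 'tool_pos': array([ 216.69760853, -558.92351294,  230.23970463]), 'tcp_rot': array([176.09543054,  89.89593109, 107.2792966 ]), 'ft_force': array([-0.05359927,  0.85482647,  0.54839151]), 'wrist_torque': array([ 0.00153736,  0.00702936, -0.01529473]), 'finger_gap': 85.43163358431474} 18.700000000000003
side {'fx': 490.29427569625403, 'fy': 490.29427569625403, 'cx': 320.34675233505084, 'cy': 200.70548584214322, 'k1': -0.1107232121095337, 'rvec': array([ 1.31206541,  2.35882511, -0.8509355 ]), 'tvec': array([ 236.69741346, -347.98929193, 1782.09020337])}
top {'fx': 460.3473204678641, 'fy': 460.3473204678641, 'cx': 323.9590840436902, 'cy': 195.93251861556692, 'k1': -0.03256486009263434, 'rvec': array([ 2.20750038, -2.14372022,  0.0707616 ]), 'tvec': array([  51.51288828,  582.86599825, 1094.88141275])}
```

View pics/side0.png

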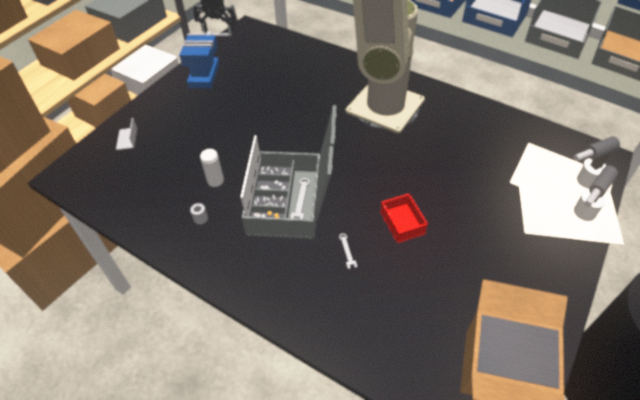

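View pics/top0.png

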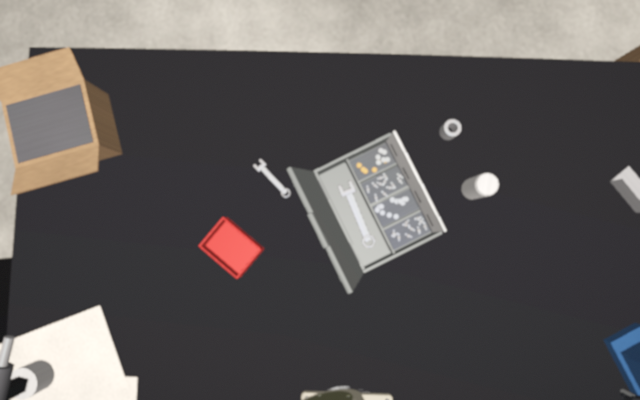

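```bash
cat > h.py <<'E'
import numpy as np,cv2
from bench import *
C={'side':dict(f=490.29427569625403,cx=320.34675233505084,cy=200.70548584214322,k=-0.1107232121095337,r=[1.31206541,2.35882511,-0.8509355],t=[236.69741346,-347.98929193,1782.09020337]),
'top':dict(f=460.3473204678641,cx=323.9590840436902,cy=195.93251861556692,k=-0.03256486009263434,r=[2.20750038,-2.14372022,0.0707616],t=[51.51288828,582.86599825,1094.88141275])}
def par(n):
    c=C[n];return np.array(c['r']),np.array(c['t']),np.array([[c['f'],0,c['cx']],[0,c['f'],c['cy']],[0,0,1.]]),np.array([c['k'],0,0,0.])
def proj(n,P):
    r,t,K,d=par(n);return cv2.projectPoints(np.atleast_2d(np.array(P,float)),r,t,K,d)[0][:,0]
def onz(n,uv,z):
    r,t,K,d=par(n);R=cv2.Rodrigues(r)[0]
    q=cv2.undistortPoints(np.array(uv,float).reshape(-1,1,2),K,d)[:,0]
    o=-R.T@t;D=np.c_[q,np.ones(len(q))]@R
    return o+D*((z-o[2])/D[:,2])[:,None]
def crop(n,name,u0,u1,v0,v1,s,pts=None):
    im=snapshot(n)['color'][:,:,::-1][v0:v1,u0:u1]
    im=cv2.resize(im,None,fx=s,fy=s,interpolation=cv2.INTER_CUBIC)
    if pts is not None:
        for p in pts: cv2.circle(im,(int((p[0]-u0+.5)*s),int((p[1]-v0+.5)*s)),3,(0,0,255),1)
    cv2.imwrite(f'pics/{name}.png',im)
E
python3 - <<'E'
from h import *
print(proj('top',[[0,0,0],[217,-559,231],[500,0,0]]),proj('side',[[0,0,0],[217,-559,231],[500,0,0]]))
crop('top','t1',240,510,100,300,2.9); crop('side','s1',180,360,90,250,4)
# rim corners guess
print(onz('top',[[317,172],[364,271],[394,132],[445,232]],85).round())
E
```

```text
[[345.41643699 438.72149558]
 [640.45033923 383.93681748]
 [350.91290179 230.27351288]] [[385.065555   105.55678952]
 [218.52747401  35.87022525]
 [310.82552157 195.23102241]]
[[ 631.   85.   85.]
 [ 408.  -28.   85.]
 [ 730.  -90.   85.]
 [ 502. -210.   85.]]
```

View pics/t1.png

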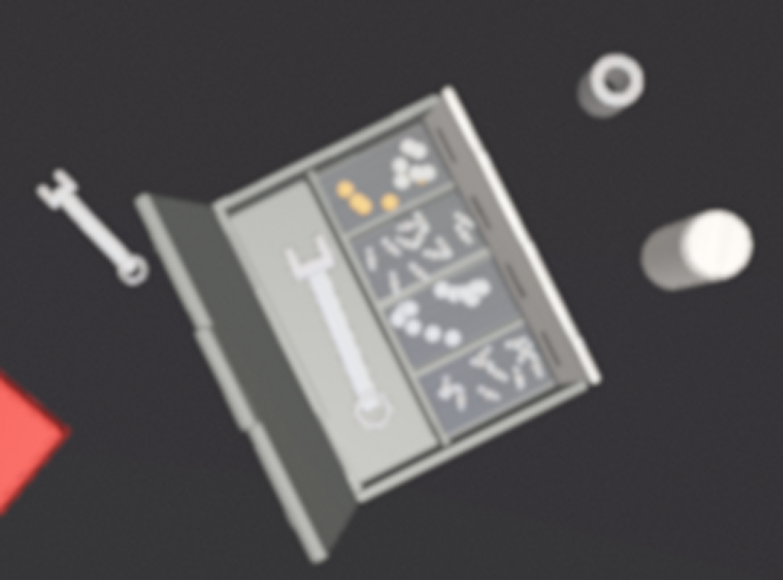

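View pics/s1.png

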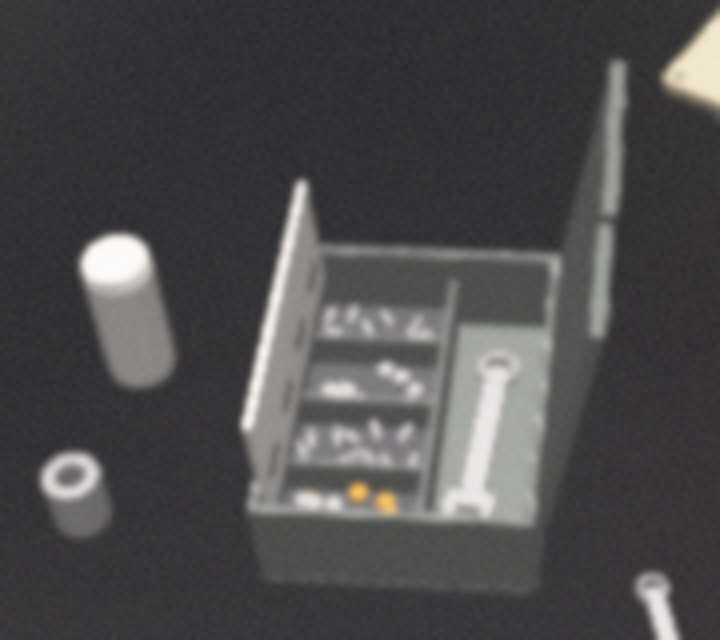

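```bash
cat >> h.py <<'E'
def case_pts(p):
    x,y,w,fl,co=p
    c,s=np.cos(w),np.sin(w)
    def W(q): q=np.array(q,float); return np.c_[x+c*q[:,0]-s*q[:,1],y+s*q[:,0]+c*q[:,1],q[:,2]]
    F=lambda X,d,n=0:[X,-88+d*np.cos(fl)-n*np.sin(fl),62+d*np.sin(fl)+n*np.cos(fl)]
    # cover: at 0 toward -y ; angle opens up
    V=lambda X,d,n=0:[X,100-d*np.cos(co)+n*np.sin(co),85+d*np.sin(co)+n*np.cos(co)]
    return W,F,V
E
cat > fit.py <<'E'
from h import *
from scipy.optimize import least_squares
T=lambda u,v:(u/2.9+240-.33,v/2.9+100-.33); S=lambda u,v:(u/4+180-.4,v/4+90-.4)
def model(p):
    W,F,V=case_pts(p)
    top=[[130,100,85],[-130,100,85],[130,-100,85],V(130,200),V(-130,200),V(130,200,10),V(-130,200,10),F(120,100),F(-120,100)]
    side=[[130,-100,85],[130,-100,0],[130,100,0],V(-130,200),V(130,200,10),F(120,100),F(-120,100)]
    return proj('top',W(top)),proj('side',W(side))
ot=np.array([T(213,205),T(360,500),T(437,95),T(148,195),T(325,560),T(137,200),T(312,562),T(447,90),T(597,380)])
os_=np.array([S(250,512),S(268,582),S(535,592),S(613,62),S(600,335),S(246,428),S(302,182)])
def res(p):
    a,b=model(p);return np.r_[(a-ot).ravel(),(b-os_).ravel()]
r=least_squares(res,[570,-60,.5,1.57,1.7],loss='soft_l1',x_scale=[100,100,1,1,1])
print(r.x,np.degrees(r.x[2:])); a,b=model(r.x);print((a-ot).round(1),(b-os_).round(1))
np.save('case.npy',r.x)
print('can',onz('top',[T(717,245)],120),onz('side',[S(115,258)],120),'sl',onz('top',[T(617,80)],50),onz('side',[S(71,475)],50))
print('tray',onz('top',[(226,217),(263,250),(237,278),(199,245)],50))
crop('top','t2',240,510,100,300,2.9,a);crop('side','s2',180,360,90,250,4,b)
E
python3 fit.py
```

```text
[ 5.65459219e+02 -5.43301769e+01  4.87839714e-01  1.60909049e+00
  1.76756781e+00] [ 27.95115667  92.19409367 101.27417544]
[[-0.2  0.5]
 [-0.3  1. ]
 [ 0.   0.5]
 [-0.2 -0.6]
 [ 0.6 -0.7]
 [-1.   0.1]
 [ 0.3  0.9]
 [ 0.   0.3]
 [-0.2  0.8]] [[-1.1 -0.1]
 [-1.5  0. ]
 [ 0.   1.1]
 [-0.5 -0.4]
 [ 0.6  1. ]
 [-0.6  0.7]
 [-0.3  0.3]]
can [[ 610.2698072  -293.82978016  120.        ]] [[ 607.38826204 -295.02581936  120.        ]] sl [[ 752.96949007 -234.76508527   50.        ]] [[ 749.75068328 -233.6461362    50.        ]]
tray [[522.24190422 298.82221301  50.        ]
 [447.27825409 207.83757756  50.        ]
 [380.01159147 266.47376384  50.        ]
 [454.20861955 359.9905577   50.        ]]
```

```bash
cat >> h.py <<'E'
from scipy.spatial.transform import Rotation as Ro
def Rt(): return Ro.from_euler('xyz',sense()['tcp_rot'],degrees=True)
def cw(q):
    p=np.load('case.npy');W,_,_=case_pts(p);return W([q])[0]
def wc(P):
    x,y,w=np.load('case.npy')[:3];d=np.array(P)-[x,y,0];c,s=np.cos(w),np.sin(w)
    return np.array([c*d[0]+s*d[1],-s*d[0]+c*d[1],d[2]])
def togo(pts,Rdes=None):
    "shifts (units of 25mm, tool axes now) from measured pose to case-frame TCP points"
    s=sense();R=Rt().as_matrix()
    print('t',s['time'].__round__(2),'case tcp',wc(s['tool_pos']).round(1),'F',s['ft_force'].round(1),'gap',round(s['finger_gap'],1),'j',s['joint_pos'].round(0))
    for q in pts: print(q,'->',(R.T@(cw(q)-s['tool_pos'])/25).round(2))
    if Rdes is not None: print('turn',(np.degrees((Rt().inv()*Ro.from_matrix(Rdes)).as_rotvec())/8).round(2))
def Rcase(yaw=0):
    "tool x down, tool z along case x turned by yaw deg"
    w=np.load('case.npy')[2]+np.radians(yaw);x=np.array([0,0,-1.]);z=np.array([np.cos(w),np.sin(w),0]);return np.c_[x,np.cross(z,x),z]
E
python3 - <<'E'
from h import *
print(Rt().as_matrix().round(3))
for y in(0,90,180,-90):
    print(y);togo([[0,-125,250],[0,-125,125]],Rcase(y))
E
```

```text
[[-0.     0.932  0.361]
 [ 0.001  0.361 -0.932]
 [-1.     0.    -0.001]]
0
t 0.3 case tcp [-544.6 -282.6  231. ] F [-0.3 -0.7 -0.3] gap 85.6 j [-74.   7.  85.  -0.  87.  -5.]
[0, -125, 250] -> [-0.76 20.89 -8.83]
[0, -125, 125] -> [ 4.24 20.89 -8.82]
turn [-12.1  -0.   -0. ]
90
t 0.3 case tcp [-544.6 -282.6  231. ] F [-0.3 -0.7 -0.3] gap 85.6 j [-74.   7.  85.  -0.  87.  -5.]
[0, -125, 250] -> [-0.76 20.89 -8.83]
[0, -125, 125] -> [ 4.24 20.89 -8.82]
turn [ 2.165e+01 -0.000e+00  1.000e-02]
180
t 0.3 case tcp [-544.6 -282.6  231. ] F [-0.3 -0.7 -0.3] gap 85.6 j [-74.   7.  85.  -0.  87.  -5.]
[0, -125, 250] -> [-0.76 20.89 -8.83]
[0, -125, 125] -> [ 4.24 20.89 -8.82]
turn [10.4 -0.   0. ]
-90
t 0.3 case tcp [-544.6 -282.6  231. ] F [-0.3 -0.7 -0.3] gap 85.6 j [-74.   7.  85.  -0.  87.  -5.]
[0, -125, 250] -> [-0.76 20.89 -8.83]
[0, -125, 125] -> [ 4.24 20.89 -8.82]
turn [-0.85 -0.   -0.  ]
```

Emit:
carry_out(
  rows=[-0.2,0,0,0,1.8,-0.8,1,-0.4,0,0,0,3.6,-1.5,1,-0.6,0,0,0,5.4,-2.3,1,-0.85,0,0,0,7.2,-3.0,1,-0.85,0,0,0,9.0,-3.8,1],
  force=60,
)

```text
time: 0.8
tool_pos: [393.5, -388.2, 231.4]
tcp_rot: [14.3, 90.0, -47.6]
ft_force: [0.3, -0.4, 0.1]
finger_gap: 12.4
```

```bash
python3 -c "
from h import *
togo([[0,-125,230],[0,-140,230]],Rcase(-90))"
```

```text
t 0.8 case tcp [-308.4 -214.3  231.4] F [ 0.3 -0.4  0.1] gap 12.4 j [-50.   0.  93.   0.  87.  12.]
[0, -125, 230] -> [ 0.06 12.34 -3.55]
[0, -140, 230] -> [ 0.06 12.34 -2.95]
turn [ 0.01  0.   -0.  ]
```

Emit:
carry_out(
  rows=[0,0,0,0,1.8,-0.4,1,0,0,0,0,3.6,-0.8,1,0,0,0,0,5.4,-1.2,1,0,0,0,0,7.2,-1.7,1,0,0,0,0,9.0,-2.1,1],
)

```text
time: 1.3
tool_pos: [567.6, -235.9, 231.4]
tcp_rot: [37.8, 90.0, -24.2]
ft_force: [0.1, -1.5, 0.6]
finger_gap: -0.1
```

```bash
python3 -c "
from h import *
togo([[0,-130,230],[0,-130,125]],Rcase(-90))
crop('top','t3',240,510,100,300,2.9);crop('side','s3',150,390,50,250,3)"
```

```text
t 1.3 case tcp [ -83.2 -161.4  231.4] F [ 0.1 -1.5  0.6] gap -0.1 j [-27.  10.  83.   0.  87.  35.]
[0, -130, 230] -> [ 0.06  3.33 -1.25]
[0, -130, 125] -> [ 4.26  3.33 -1.25]
turn [ 0.01  0.   -0.  ]
```

View pics/s3.png

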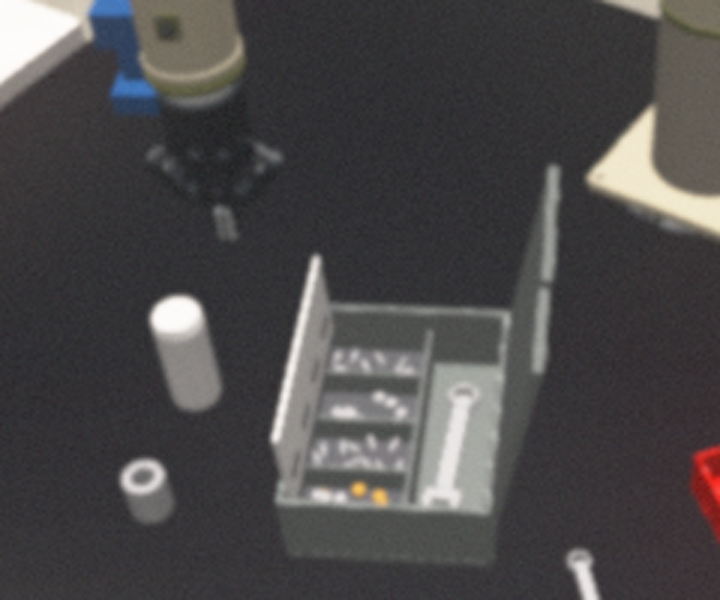

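View pics/t3.png

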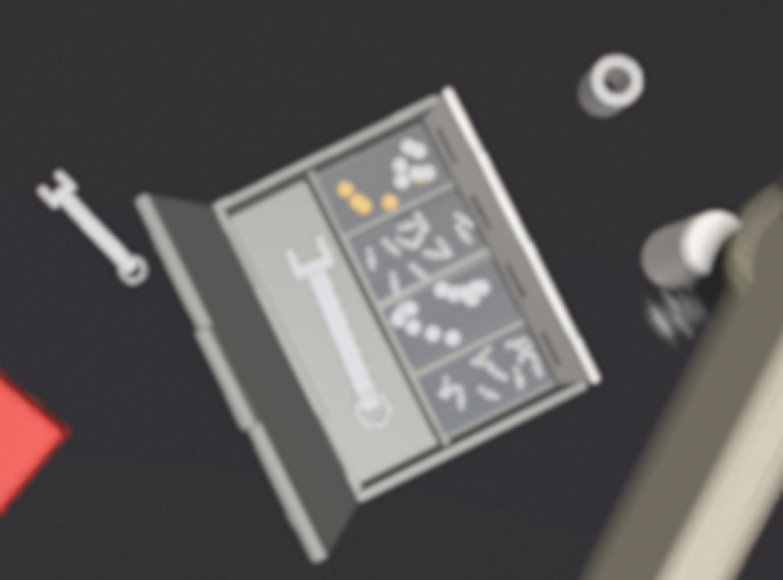

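Emit:
carry_out(
  rows=[-1,0,0,0,0.8,-0.3,1,-2,0,0,0,1.6,-0.6,1,-3,0,0,0,2.4,-0.9,1,-4,0,0,0,3.3,-1.25,1,-5,0,0,0,3.3,-1.25,1],
)

```text
time: 1.9
tool_pos: [625.7, -169.2, 231.0]
tcp_rot: [99.2, 89.9, 77.7]
ft_force: [0.4, -1.4, -0.1]
finger_gap: 0.0
```

Emit:
carry_out(
  rows=[-1,0,0,0,0,0,1,-2,0,0,0,0,0,1,-3,0,0,0,0,0,1,-4,0,0,0,0,0,1,-5,0,0,0,0,0,1],
)

```text
time: 2.4
tool_pos: [624.3, -171.7, 231.2]
tcp_rot: [171.3, 90.0, -170.4]
ft_force: [0.5, 0.1, 0.2]
finger_gap: 0.3
```

Emit:
carry_out(
  rows=[-1,0,0,0,0,0,1,-1.2,0,0,0,0,0,1,-1.2,0,0,0,0,0,1],
)

```text
time: 2.7
tool_pos: [624.4, -171.6, 231.2]
tcp_rot: [166.5, 90.0, -166.0]
ft_force: [-0.2, 0.8, 0.4]
finger_gap: 0.0
```

```bash
python3 -c "
from h import *
togo([[0,-130,230],[0,-125,135],[0,-105,135]],Rcase(0))
crop('side','s4',150,390,50,250,3)"
```

```text
t 2.7 case tcp [  -2.9 -131.2  231.2] F [-0.2  0.8  0.4] gap 0.0 j [-20.  15.  77.  -0.  88. -47.]
[0, -130, 230] -> [0.05 0.05 0.12]
[0, -125, 135] -> [3.85 0.25 0.12]
[0, -105, 135] -> [3.85 1.05 0.11]
turn [-0.07 -0.   -0.  ]
```

View pics/s4.png

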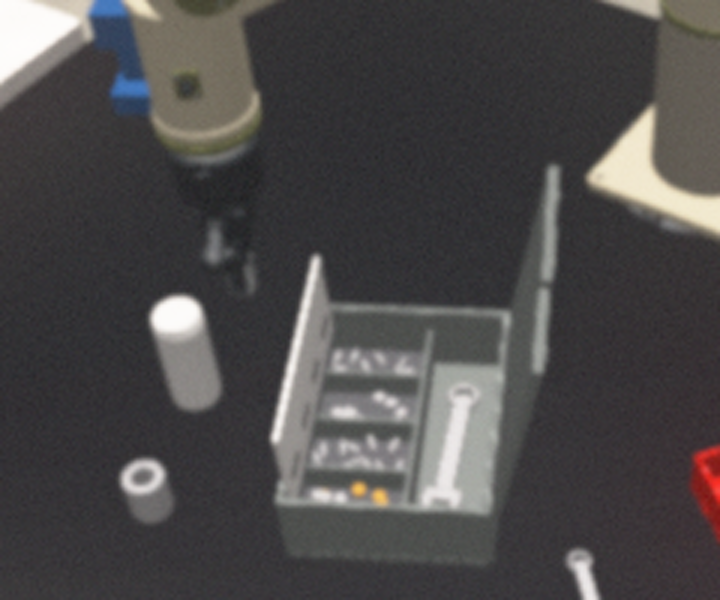

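Emit:
carry_out(
  rows=[0,0,0,1.6,0.1,0.1,1,0,0,0,3.2,0.1,0.1,1,0,0,0,3.75,0.2,0.1,1,0,0,0,3.75,0.8,0.1,1,0,0,0,3.75,1.2,0.1,1],
)

```text
time: 3.25
tool_pos: [612.4, -143.0, 137.5]
tcp_rot: [133.0, 89.9, 160.5]
ft_force: [-0.1, -0.8, -0.8]
finger_gap: -0.0
```

```bash
python3 -c "
from h import *
togo([[0,-84,136],[0,-63,128],[0,-43,112],[0,-29,90],[0,-25,75],[0,-25,64]],Rcase(0))
crop('side','s5',150,390,50,250,3)"
```

```text
t 3.25 case tcp [-1.000e-01 -1.004e+02  1.375e+02] F [-0.1 -0.8 -0.8] gap -0.0 j [-18.  15.  86.   0.  78. -45.]
[0, -84, 136] -> [ 0.06  0.65 -0.  ]
[0, -63, 128] -> [ 0.38  1.49 -0.01]
[0, -43, 112] -> [ 1.02  2.29 -0.01]
[0, -29, 90] -> [ 1.9   2.85 -0.02]
[0, -25, 75] -> [ 2.5   3.01 -0.02]
[0, -25, 64] -> [ 2.94  3.01 -0.02]
turn [-0.06 -0.   -0.  ]
```

View pics/s5.png

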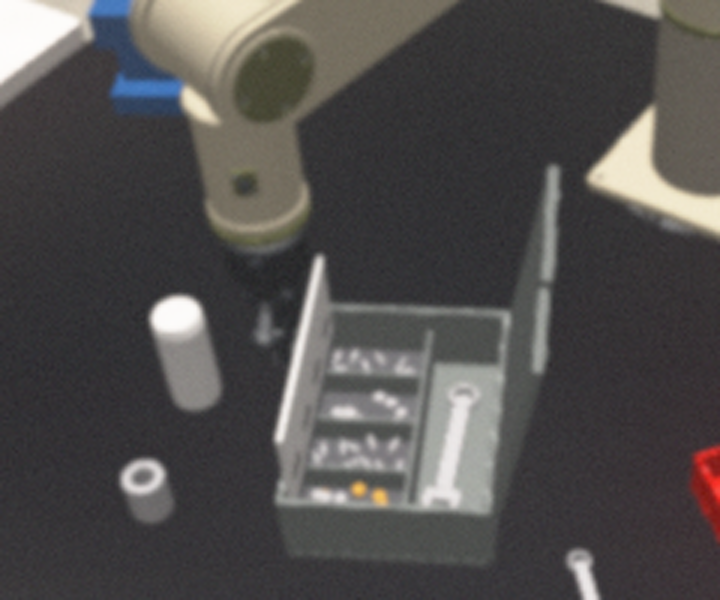

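Emit:
carry_out(
  rows=[0,0,0,0.05,0.35,0,1,0,0,0,0.1,0.7,0,1,0,0,0,0.2,1.1,0,1,0,0,0,0.35,1.5,0,1,0,0,0,0.65,1.9,0,1],
)

```text
time: 3.8
tool_pos: [590.9, -100.7, 121.6]
tcp_rot: [-37.1, 89.9, -9.6]
ft_force: [0.6, -0.0, 2.0]
finger_gap: -0.2
```

```bash
python3 -c "
from h import *
togo([[0,-43,112],[0,-29,90],[0,-25,75],[0,-25,64]],Rcase(0))
crop('side','s6',150,390,50,250,3)"
```

```text
t 3.8 case tcp [  0.8 -52.9 121.6] F [ 0.6 -0.   2. ] gap -0.2 j [-15.  12.  92.   0.  76. -42.]
[0, -43, 112] -> [ 0.38  0.4  -0.03]
[0, -29, 90] -> [ 1.26  0.96 -0.04]
[0, -25, 75] -> [ 1.86  1.12 -0.04]
[0, -25, 64] -> [ 2.3   1.12 -0.04]
turn [-0.05  0.01  0.01]
```

View pics/s6.png

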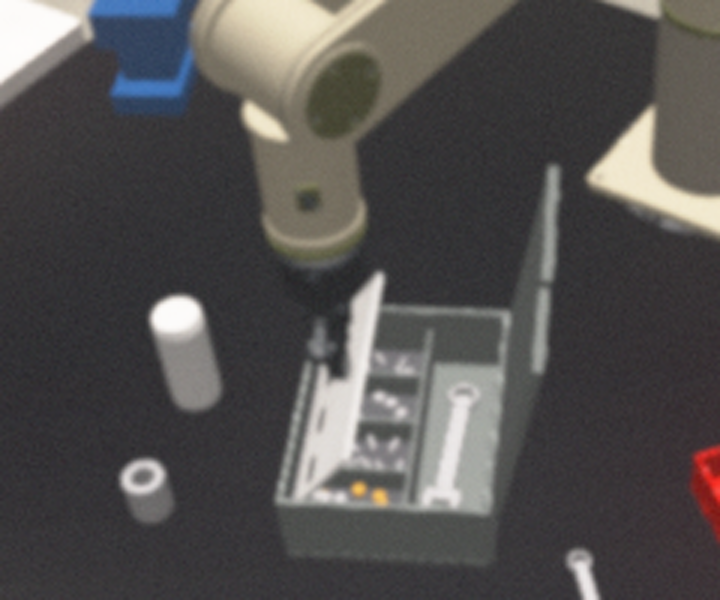

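Working as planned; continue down the arc.

Emit:
carry_out(
  rows=[0,0,0,0.38,0.4,0,1,0,0,0,0.85,0.7,0,1,0,0,0,1.3,0.95,0,1,0,0,0,1.7,1.05,0,1,0,0,0,2.0,1.1,0,1],
)

```text
time: 4.35
tool_pos: [577.3, -76.5, 69.6]
tcp_rot: [135.9, 89.9, 163.5]
ft_force: [-0.2, -1.1, 0.7]
finger_gap: 0.0
```

```bash
python3 -c "
from h import *
togo([[0,-25,66],[0,-25,64]],Rcase(0))"
```

```text
t 4.35 case tcp [  0.  -25.1  69.6] F [-0.2 -1.1  0.7] gap 0.0 j [-13.  13.  97.   0.  70. -40.]
[0, -25, 66] -> [ 0.14  0.01 -0.  ]
[0, -25, 64] -> [ 0.22  0.01 -0.  ]
turn [-0.04 -0.01 -0.01]
```

Emit:
carry_out(
  rows=[0,0,0,0.1,0,0,1,0,0,0,0.18,0,0,1,0,0,0,0.24,0,0,1,0,0,0,0.24,0,0,1],
)

```text
time: 4.75
tool_pos: [578.4, -77.4, 65.5]
tcp_rot: [-46.8, 90.0, -19.2]
ft_force: [-0.4, -0.2, -0.4]
finger_gap: 0.2
```

```bash
python3 -c "
from h import *
togo([[0,-25,64]],Rcase(0))
crop('side','s7',150,390,50,250,3)"
```

```text
t 4.75 case tcp [  0.7 -26.4  65.5] F [-0.4 -0.2 -0.4] gap 0.2 j [-13.  13.  97.  -0.  70. -40.]
[0, -25, 64] -> [ 0.06  0.06 -0.03]
turn [-0.05  0.    0.  ]
```

View pics/s7.png

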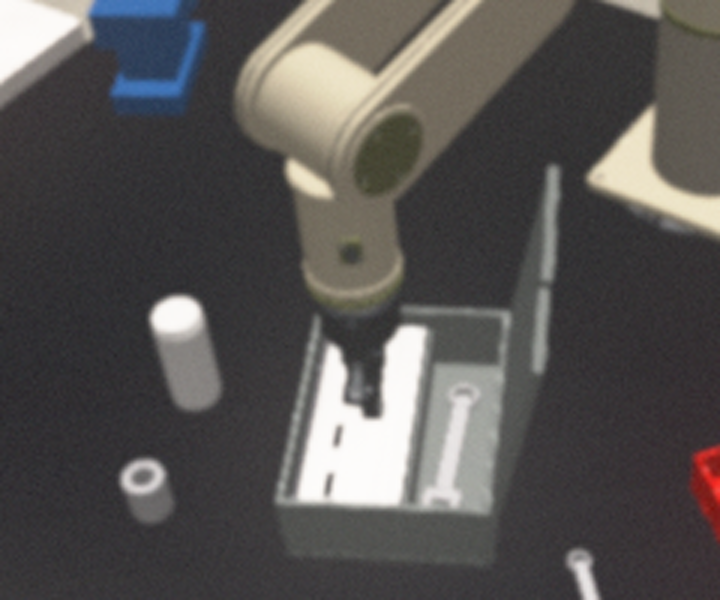

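Emit:
carry_out(
  rows=[0,0,0,0.04,0,0,1,0,0,0,0.08,0,0,1,0,0,0,0.08,0,0,1],
)

```text
time: 5.1
tool_pos: [578.6, -77.3, 64.5]
tcp_rot: [-48.2, 89.9, -20.6]
ft_force: [-4.8, 0.3, 7.6]
finger_gap: 0.0
```

Emit:
carry_out(
  rows=[0,0,0,0.04,0,0,1,0,0,0,0.06,0,0,1,0,0,0,0.06,0,0,1],
)

```text
time: 5.4
tool_pos: [578.7, -77.3, 64.4]
tcp_rot: [-51.4, 89.9, -23.8]
ft_force: [-9.6, 1.1, 18.8]
finger_gap: -0.2
```

```bash
python3 -c "
from h import *
togo([[0,-25,350],[-150,-25,350]],Rcase(0))"
```

```text
t 5.4 case tcp [  1.  -26.5  64.4] F [-9.6  1.1 18.8] gap -0.2 j [-13.  13.  97.  -0.  70. -40.]
[0, -25, 350] -> [-11.43   0.05  -0.03]
[-150, -25, 350] -> [-1.143e+01  1.000e-02 -6.030e+00]
turn [-0.04  0.01  0.01]
```

Emit:
carry_out(
  rows=[0,0,0,-1,0,0,1,0,0,0,-2.5,0,0,1,0,0,0,-4.5,0,0,1,0,0,0,-6.5,0,0,1,0,0,0,-8.5,0,0,1],
)

```text
time: 5.9
tool_pos: [577.8, -77.0, 276.3]
tcp_rot: [-39.6, 90.0, -12.0]
ft_force: [0.7, 0.1, 1.6]
finger_gap: 0.1
```

Emit:
carry_out(
  rows=[0,0,0,-1.9,0,0,1,0,0,0,-3,0,0,1,0,0,0,-3,0,0,1],
)

```text
time: 6.2
tool_pos: [580.0, -77.5, 356.0]
tcp_rot: [-40.3, 89.4, -12.7]
ft_force: [0.3, -0.6, 1.3]
finger_gap: 0.0
```

```bash
python3 -c "
from h import *
togo([[0,190,350],[0,190,255]],Rcase(0))
crop('side','s8',150,390,50,250,3);crop('top','t8',240,510,100,300,2.9)"
```

```text
t 6.2 case tcp [  2.  -27.3 356. ] F [ 0.3 -0.6  1.3] gap 0.0 j [-13.   4.  76.  -0.  99. -40.]
[0, 190, 350] -> [ 0.18  8.69 -0.14]
[0, 190, 255] -> [ 3.98  8.72 -0.17]
turn [-0.05  0.06  0.05]
```

View pics/s8.png

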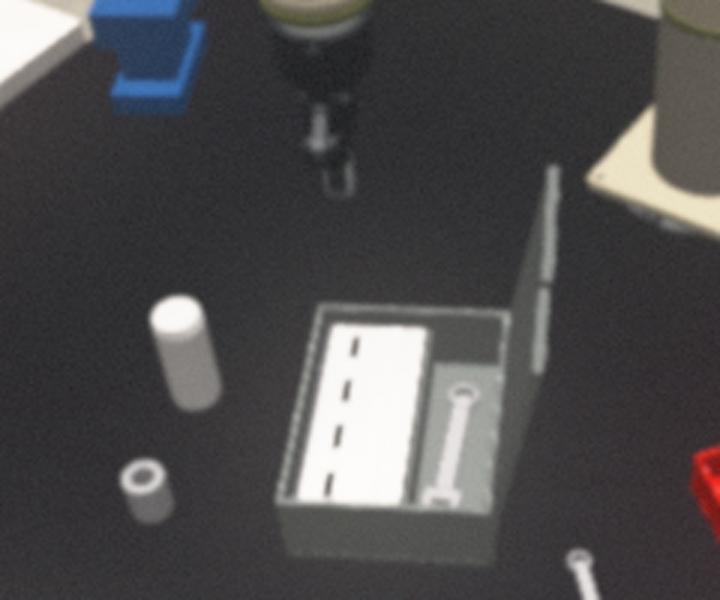

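View pics/t8.png

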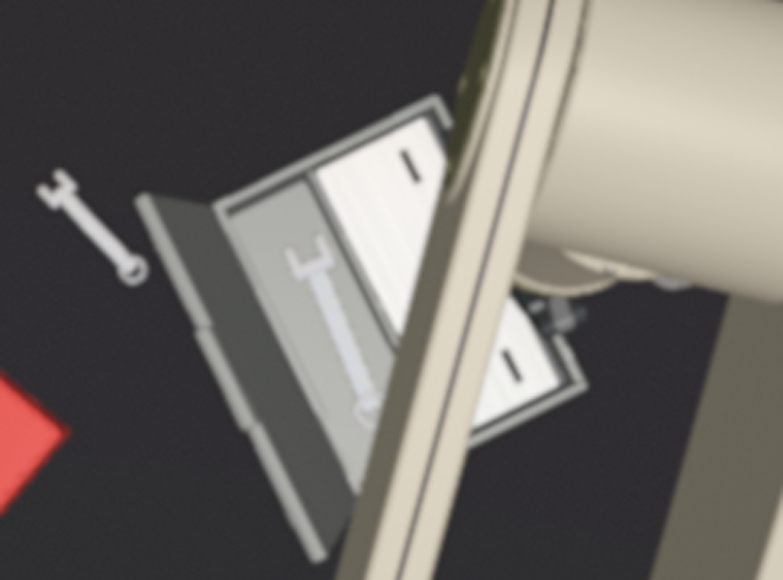

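Emit:
carry_out(
  rows=[0,0,0,0,1.8,0,1,0,0,0,0,3.6,0,1,0,0,0,0,5.4,0,1,0,0,0,0,7.2,0,1,0,0,0,0,8.7,0,1],
)

```text
time: 6.8
tool_pos: [475.4, 117.3, 346.8]
tcp_rot: [154.9, 89.8, -177.5]
ft_force: [-0.5, 0.7, -0.0]
finger_gap: -0.1
```

```bash
python3 -c "
from h import *
togo([[0,195,350],[0,190,260],[0,165,260]],Rcase(0))
crop('side','s9',150,390,50,250,3)"
```

```text
t 6.8 case tcp [  0.9 193.8 346.8] F [-0.5  0.7 -0. ] gap -0.1 j [  8. -11.  91.   0. 100. -20.]
[0, 195, 350] -> [-0.13  0.05 -0.04]
[0, 190, 260] -> [ 3.47 -0.16 -0.02]
[0, 165, 260] -> [ 3.47 -1.16 -0.02]
turn [-0.04 -0.02 -0.01]
```

View pics/s9.png

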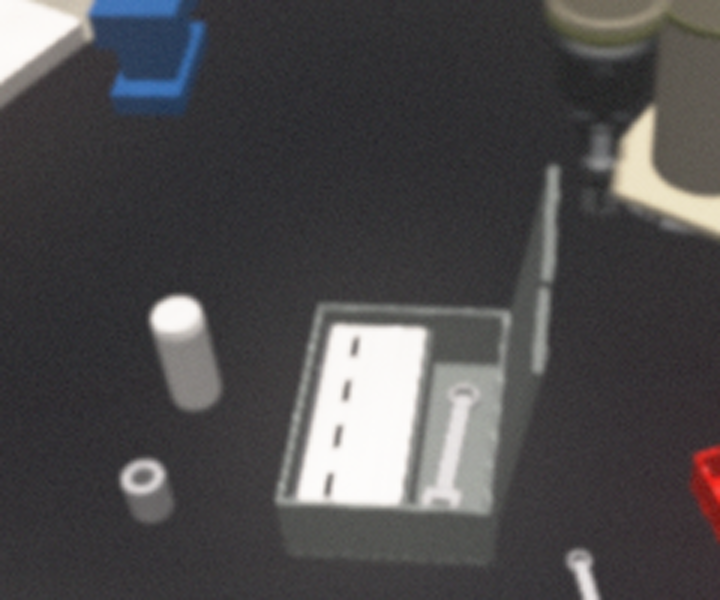

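Emit:
carry_out(
  rows=[0,0,0,1.8,0,0,1,0,0,0,3.5,-0.1,0,1,0,0,0,3.7,-0.4,0,1,0,0,0,3.7,-0.9,0,1,0,0,0,3.7,-1.3,0,1],
)

```text
time: 7.35
tool_pos: [493.6, 85.8, 258.5]
tcp_rot: [-24.6, 89.9, 3.0]
ft_force: [-3.0, 0.7, 1.3]
finger_gap: 0.0
```

```bash
python3 -c "
from h import *
togo([[0,140,255],[0,121,252],[0,100,250],[0,78,248],[0,37,233],[0,1,209]],Rcase(0))
crop('side','s10',150,390,50,250,3)"
```

```text
t 7.35 case tcp [  2.2 157.4 258.5] F [-3.   0.7  1.3] gap 0.0 j [  4.  -9.  98.  -0.  90. -24.]
[0, 140, 255] -> [ 0.14 -0.7  -0.08]
[0, 121, 252] -> [ 0.26 -1.46 -0.08]
[0, 100, 250] -> [ 0.34 -2.3  -0.07]
[0, 78, 248] -> [ 0.42 -3.18 -0.07]
[0, 37, 233] -> [ 1.02 -4.82 -0.06]
[0, 1, 209] -> [ 1.98 -6.26 -0.05]
turn [-0.05  0.01  0.  ]
```

View pics/s10.png

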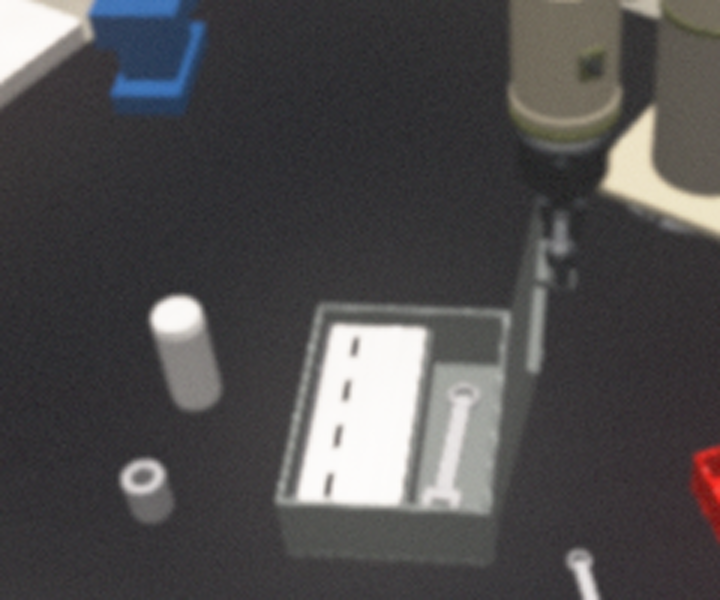

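Emit:
carry_out(
  rows=[0,0,0,0.05,-0.5,-0.05,1,0,0,0,0.15,-1.0,-0.08,1,0,0,0,0.25,-1.5,-0.08,1,0,0,0,0.3,-2.0,-0.08,1,0,0,0,0.35,-2.5,-0.08,1],
)

```text
time: 7.9
tool_pos: [521.0, 29.5, 249.7]
tcp_rot: [-26.2, 89.8, 1.3]
ft_force: [-0.0, 2.0, 1.8]
finger_gap: -0.1
```

```bash
python3 -c "
from h import *
togo([[0,78,248],[0,57,242],[0,37,233],[0,18,222],[0,1,209]],Rcase(0))
crop('side','s11',150,390,50,250,3)"
```

```text
t 7.9 case tcp [ -0.   94.9 249.7] F [-0.   2.   1.8] gap -0.1 j [ -2.  -5.  96.   0.  89. -30.]
[0, 78, 248] -> [ 0.07 -0.67  0.  ]
[0, 57, 242] -> [ 0.31 -1.51  0.01]
[0, 37, 233] -> [ 0.67 -2.31  0.01]
[0, 18, 222] -> [ 1.11 -3.07  0.02]
[0, 1, 209] -> [ 1.63 -3.75  0.02]
turn [-0.05  0.02  0.01]
```

View pics/s11.png

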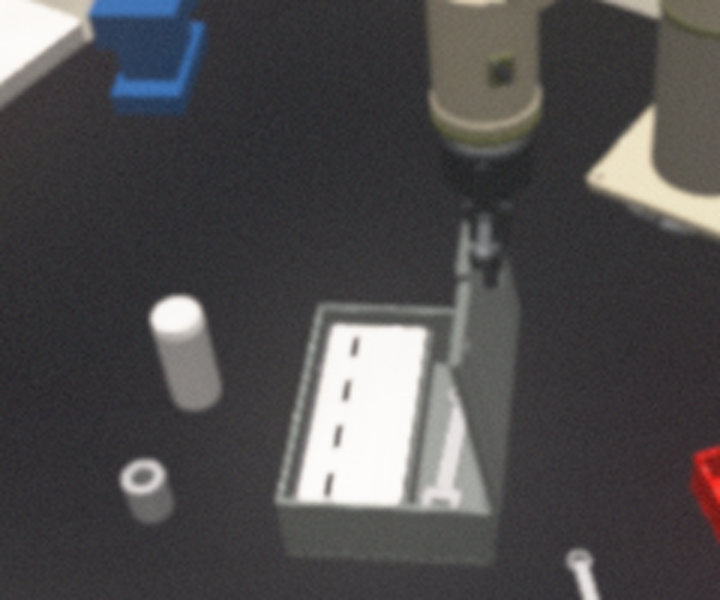

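Emit:
carry_out(
  rows=[0,0,0,0.1,-0.7,0,1,0,0,0,0.31,-1.5,0,1,0,0,0,0.67,-2.3,0,1,0,0,0,1.1,-3.05,0,1,0,0,0,1.6,-3.75,0,1],
)

```text
time: 8.45
tool_pos: [563.6, -53.9, 207.4]
tcp_rot: [-80.1, 90.0, -52.6]
ft_force: [-0.0, 1.7, 1.2]
finger_gap: -0.2
```

```bash
python3 -c "
from h import *
togo([[0,-14,193],[0,-27,176],[0,-38,157],[0,-46,137],[0,-51,118]],Rcase(0))
crop('side','s12',150,390,50,250,3)"
```

```text
t 8.45 case tcp [ -1.4   1.2 207.4] F [-0.   1.7  1.2] gap -0.2 j [-11.   3.  93.  -0.  84. -38.]
[0, -14, 193] -> [ 0.58 -0.61  0.06]
[0, -27, 176] -> [ 1.26 -1.13  0.06]
[0, -38, 157] -> [ 2.02 -1.57  0.07]
[0, -46, 137] -> [ 2.82 -1.89  0.07]
[0, -51, 118] -> [ 3.58 -2.09  0.07]
turn [-0.05  0.    0.  ]
```

View pics/s12.png

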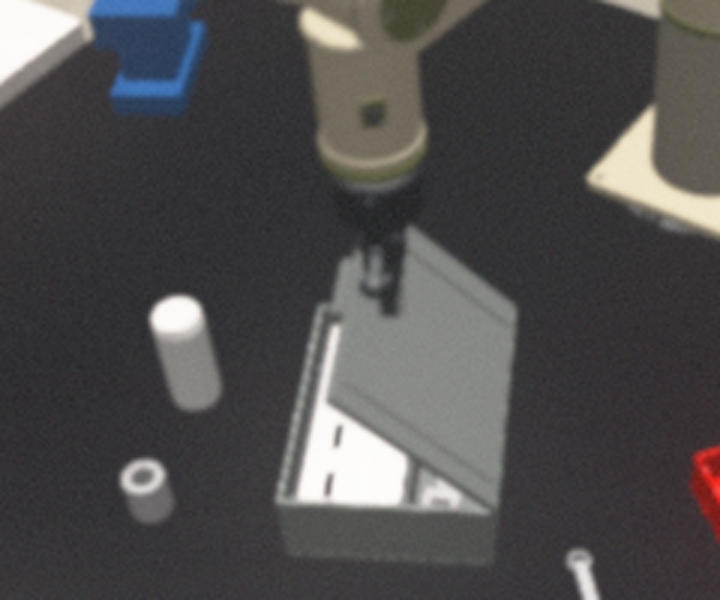

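Emit:
carry_out(
  rows=[0,0,0,0.6,-0.6,0,1,0,0,0,1.25,-1.1,0,1,0,0,0,2.0,-1.55,0,1,0,0,0,2.8,-1.9,0,1,0,0,0,3.5,-2.1,0,1],
)

```text
time: 9.0
tool_pos: [587.3, -100.1, 118.8]
tcp_rot: [167.7, 89.9, -164.8]
ft_force: [-0.2, 1.2, 0.0]
finger_gap: -0.1
```

Emit:
carry_out(
  rows=[0,0,0,0.3,0,0,1,0,0,0,0.6,-0.05,0,1,0,0,0,0.8,-0.05,0,1,0,0,0,0.9,-0.05,0,1,0,0,0,0.9,-0.05,0,1],
)

```text
time: 9.5
tool_pos: [588.1, -99.9, 98.2]
tcp_rot: [-25.5, 90.0, 2.1]
ft_force: [0.8, 0.1, 0.9]
finger_gap: 0.2
```

```bash
python3 -c "
from h import *
togo([[0,-54,96],[0,-54,95]],Rcase(0))"
```

```text
t 9.5 case tcp [ -1.4 -50.9  98.2] F [0.8 0.1 0.9] gap 0.2 j [-15.  13.  94.   0.  74. -42.]
[0, -54, 96] -> [ 0.09 -0.12  0.06]
[0, -54, 95] -> [ 0.13 -0.12  0.06]
turn [-0.04  0.    0.  ]
```

Emit:
carry_out(
  rows=[0,0,0,0.05,0,0,1,0,0,0,0.1,0,0,1,0,0,0,0.15,0,0,1,0,0,0,0.15,0,0,1],
)

```text
time: 9.9
tool_pos: [588.4, -100.2, 95.0]
tcp_rot: [-37.3, 89.9, -9.7]
ft_force: [-0.5, -0.6, 5.6]
finger_gap: -0.1
```

Emit:
carry_out(
  rows=[0,0,0,0.04,0,0,1,0,0,0,0.04,0,0,1],
)

```text
time: 10.1
tool_pos: [588.5, -100.2, 95.0]
tcp_rot: [-38.5, 89.9, -10.9]
ft_force: [-5.0, 1.2, 11.5]
finger_gap: 0.3
```

Emit:
carry_out(
  rows=[0,0,0,0.06,0,0,1,0,0,0,0.06,0,0,1],
)

```text
time: 10.3
tool_pos: [588.6, -100.2, 94.9]
tcp_rot: [-41.4, 89.9, -13.8]
ft_force: [-10.1, 3.3, 20.6]
finger_gap: -0.6
```

Emit:
carry_out(
  rows=[0,0,0,-1,0,0,1,0,0,0,-2.5,0,0,1,0,0,0,-4.5,0,0,1,0,0,0,-6.5,0,0,1,0,0,0,-6.5,0,0,1],
)

```text
time: 10.8
tool_pos: [591.7, -101.1, 264.0]
tcp_rot: [-42.0, 89.2, -14.4]
ft_force: [1.2, 0.4, 1.3]
finger_gap: 0.0
```

```bash
cat > chk.py <<'E'
from h import *
togo([[0,-200,300]],Rcase(0))
p=np.load('case.npy').copy();p[3]=0;p[4]=0;W,F,V=case_pts(p)
Q=W([V(X,d,n) for X in(-130,130) for d in(0,200) for n in(0,10)]+[[130,-100,0],[130,100,0]])
crop('side','s13',150,390,50,250,3,proj('side',Q));crop('top','t13',240,510,100,300,2.9,proj('top',Q))
E
python3 chk.py
```

```text
t 10.8 case tcp [  1.3 -53.6 264. ] F [1.2 0.4 1.3] gap 0.0 j [-15.   6.  83.   0.  90. -42.]
[0, -200, 300] -> [-1.38 -5.87 -0.  ]
turn [-0.04  0.08  0.07]
```

View pics/s13.png

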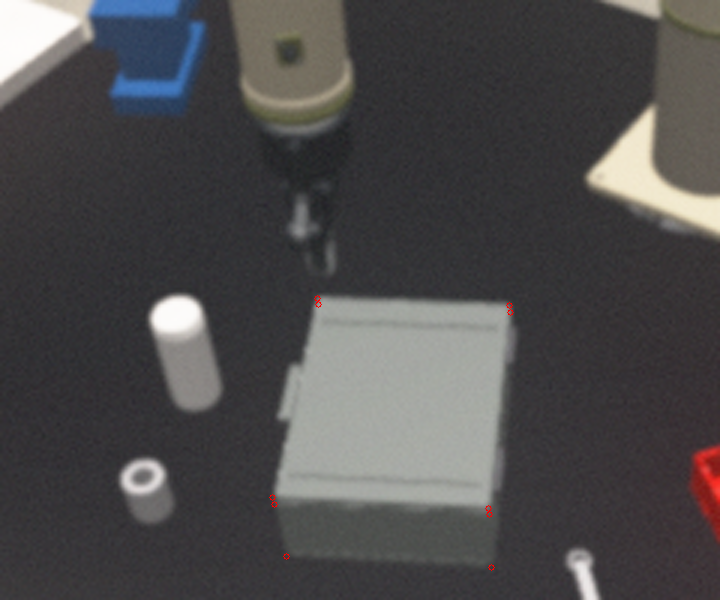

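View pics/t13.png

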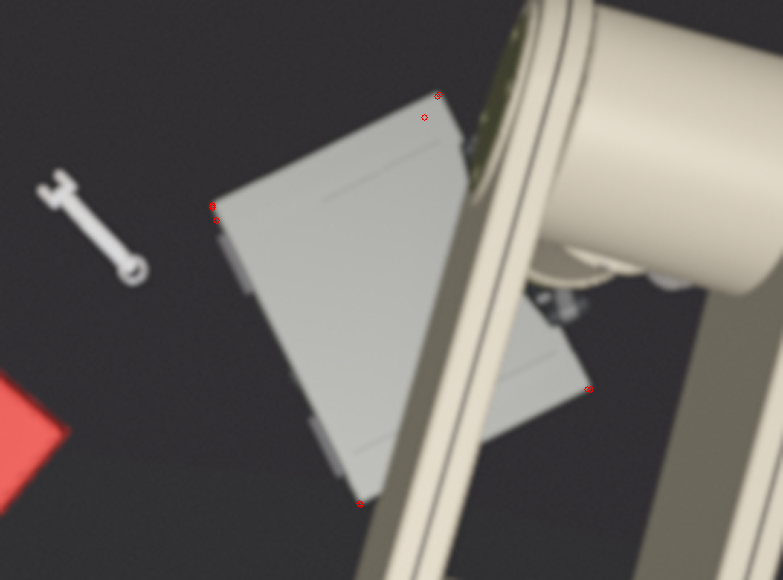

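Emit:
carry_out(
  rows=[0,0,0,0,0,0,1,0,0,0,0,0,0,1,0,0,0,0,0,0,1],
)

```text
time: 11.2
tool_pos: [587.1, -99.9, 252.3]
tcp_rot: [138.1, 89.8, 165.7]
ft_force: [-0.7, -0.0, -1.0]
finger_gap: -0.1
```

```bash
python3 -c "
from h import *
print(sense()['qd'].round(1)); print(hand_in())"
```

```text
[-0.  -0.3 -0.5  0.1 -0.   0. ]
the job is handed in; nothing more can be done
None
```

I closed the case in the order asked. With shut fingertips I folded the flap down over the compartments, then pushed the cover over from its +y side and pressed it shut. I handed in at about 11 s of the 64 s allowed.

- **Flap:** it met a firm stop with the fingertip at 64.4 mm, against a nominal top face at 65 mm. The press reached about 19 N upward, and the picture taken after lifting off showed it flat.
- **Cover:** it met a firm stop at 94.9 mm, against the nominal 95 mm, with about 21 N. In the last pictures its corners line up with my model of the shut cover to within 1–3 pixels.
- **Surroundings:** in the last pictures the case showed no visible shift, and the can and sleeve were where they started. The tray was only partly in the crops and looked the same. The spanner was still in the case when last seen before the cover shut.
- **Arm at hand-in:** it was holding still about 150 mm above the cover, touching nothing.

No check failed or disagreed. The top view was partly hidden by the arm at the end, so one edge of the cover was judged from the side view only.

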